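# Draw the battery pack out of the bench microscope and put it on charge

### The job

The lamp battery of the microscope is empty. Slide the steel keeper aside until it is fully clear of the battery bay and leave it open, draw the battery pack out sideways by its handle through the opening in the microscope's foot, and lay it gently in the charging dock, flat on the dock floor and all the way in, with its handle sticking out of the dock's open end. Do not drop the pack and leave the other things on the bench alone.

Things in the scene. Friction and masses are not known exactly. Their poses are not given: they have to be found in the camera images.
- microscope: White bench microscope, fixed. Origin: on the bench, under the middle of the battery opening in the face of its foot. Own x points level into the foot (the pack comes out along -x), y along the face, z up. Foot: x 0..200, y -65..65, z 0..70 mm. Battery bay, open only at x = 0: y -28..28, z 12..55, 108 mm deep. Head and eyepieces, up to 410 mm high, stay behind x = 15 mm.
- stage_edge (a point): Middle of the lower front edge of the microscope's flat black stage, which overhangs the opening: in the microscope's frame x -42..152, y -70..70, z 140..152 mm; this point is at x -42, y 0, z 140. A gripper pointing straight down hits the stage before it reaches handle or keeper; tilted 30 to 50 degrees, leaning out to -x with the fingertips down and inward, it fits. Axes as the microscope's.
- keeper (a joint): Sliding steel keeper on the foot's face, in m: 0 shut, 0.036 fully open; starts nearly shut. Opens along the microscope's +y with about 2 N of friction and stays where left. Its bar (microscope x -10..-3, z 20..34, y 11..82 mm when shut) bars one half of the pack's face. Its end passes the pack's side at 0.015; it counts as fully clear from 0.030.
- keeper_post (a point): Grip point on the keeper's upright black thumb post, which is 16 mm (microscope x) by 14 mm (microscope y) in section, from z 28 to 78 mm above the bench, centred at microscope x -28, y 75 mm when shut. The point is on the post's centreline, 60 mm above the bench. Axes as the microscope's.
- pack: Plain grey battery pack, 0.25 to 0.49 kg. Body 100 (own x) by 52 (y) by 40 mm (z); ribbed handle bar on its front: x -50..-115, y -7..7, z 12..36 mm. Origin: centre of the body's underside. In the bay its axes are the microscope's, its origin at microscope x about 52, y 0, z 12 mm, so the handle stands out of the opening. In the dock its axes are to be the dock's.
- pack_handle (a point): Point in the middle of the handle bar's section, 90 mm from the pack's origin along own -x (40 mm in front of the body's front face, 25 mm from the handle's end) and 24 mm above the pack's underside. Axes as the pack's.
- dock: Light grey charging dock, fixed, open above and at one end. Origin: on the bench, below the middle of its inner floor. Floor top at z 8, x -55 (open end) to 55 mm (end wall, 8 mm thick, top z 44, two brass contacts). Side walls: inner faces y -32 and 32, 8 mm thick, top z 30. Own -x points out of the open end. The pack's origin belongs at dock x 0 to 5, y 0, z 8 mm.
- dock_in (a point): Middle of the dock's inner floor, 8 mm above the bench; axes as the dock's.
- wash_bottle: White bottle, 60 mm across, 160 mm tall, standing; bystander. Origin: centre of the underside.
- specimen_pot: Clear pot with white lid, 66 mm across, 75 mm tall, standing; bystander. Origin: centre of the underside.
- slide_box: Flat wooden box, 82 by 102 by 32 mm; bystander. Origin: centre of the underside.
Mind the look-alikes: they are no part of the job. Of the things that look like the pack, the middle-sized one is meant.

How it is judged:
By the outcome, as a careful person would: the job done as asked, in the order asked, and still so for the second after the job is handed in, with the robot touching nothing.
It also fails if it takes over 46 s, if anything falls off the work surface, if the arm or the gripper's body presses on something with over 40 N, if the wrist force passes 120 N, or if a joint passes its speed limit or range.

### The arm

A 7-joint arm with a two-finger parallel gripper is mounted at the origin on the work surface. World frame = base frame: x ahead of the robot, y to its left, z up, the work surface at z = 0. Lengths are in m, angles in rad, forces in N, time in s.
With the tool pointing down it reaches from about 0.425 to 0.825 m from the base axis. Payload 3.6 kg.
Tool frame: the origin (TCP) lies where the fingers leave the gripper's body, on its centre line; the fingertips stand 73 mm ahead of it and the grasp point (between the pads) lies 54 mm ahead of it; z points along the fingers, y is the line along which they close (so a half turn about z gives the same grasp; the last joint's range is limited). The gripper opens to 85 mm and grips with 20 to 120 N. Pads are 22 mm wide; open, the fingers measure 114 mm over their backs; the gripper's body (76 mm by 85 mm) begins 54 mm behind the grasp point. The pads swing forward as they close: fully open they stand 13 mm farther back than shut.
Start: joints at [1.296, 0.615, -0.013, 1.423, 0.008, 1.103, -0.04], TCP at [0.16, -0.63, 0.304] pointing down, gripper open.
Joint ranges: [-3.12, 3.12], [-0.3, 2.06], [-1.34, 1.32], [0.26, 2.42], [-1.36, 4.5], [0.01, 1.98], [-2.84, 2.84]. Speed limits (rad/s): [2.79, 2.79, 3.14, 3.14, 3.14, 3.14, 3.14].

### API

Orientations are given as a unit quaternion [x, y, z, w].
In Python, from station import arm, snapshot, camera_info, ticket gives the robot as it stands. Calls block until the motion is done:
- arm.movep(position, orientation): joint-space move of the TCP to a pose.
- arm.line_to(position, velocity=0.15, ori=None): straight line of the TCP; ori=None keeps the orientation; velocity is the mean speed in m/s.
- arm.move_j(angles): joint-space move.
- arm.move_gripper(opening, effort=None): opening from 0.0 (shut) to 1.0 (fully open); effort is the grip in N (None keeps the last); returns when the fingers have stopped.
- arm.pause(seconds).
- arm.ik(position, orientation): joint angles nearest the present ones, or None.
- snapshot(name): name is "scene" or "top" or "wrist"; returns the picture (384x512x3 uint8, blue, green, red); there is no depth.
- camera_info(name): a dict with "fx", "fy", "cx", "cy" (pixels), "R" (3x3) and "t" (3): a world point X has camera coordinates R X + t; the wrist camera has in their place "T_tool_cam" (4x4, takes a point from camera to tool coordinates, whose origin is the TCP and whose axes are the flange's). Camera axes: x right, y down, z forward; pixel columns grow to the right and rows downward; lengths in m; the calibration is good to about 2 mm. A picture is of the moment at which its call begins: read the wrist's pose just before it. camera_info takes no time and is no camera call.
A pose or a line that the arm cannot do raises arm.MotionError and nothing moves.
- ticket.finish_job(): hands the job in; it is judged then, once.
Readings, each from a call of its own:
- arm.read_time(): time.
- arm.read_joint_positions(): joint angles.
- arm.read_dq(): joint speeds.
- arm.read_effort(): joint torques, N m.
- arm.read_tool_pos(): TCP position.
- arm.read_eef_rot(): TCP orientation.
- arm.read_ft_force(): force on the tool from outside, world axes, zero at the start.
- arm.read_wrist_torque(): the same for the moment, N m.
- arm.read_opening(): opening from 0.0 (shut) to 1.0 (fully open).
- arm.read_finger_force(): force on a finger pad.
Only numpy, scipy, OpenCV 4.12 (cv2) and the standard library are available. Lean on these libraries where they do the work, as an engineer would, in place of code of your own. Each camera call takes 0.05 s, during which the arm holds its last target. There are 200 camera calls.

## Working session

There is one attempt and no reset: what is moved stays moved. The work goes in short steps, each a Python script; the robot and the scene stay as the last script left them, time stands still between calls to the robot, and variables do not carry over. Pictures are saved under pics/ and viewed, at most 10 in all, crops included, and the job is handed in when it is done.

```bash
mkdir -p pics; ls; python3 - <<'E'
from station import arm, snapshot, camera_info
import cv2,numpy as np
for n in ("scene","top"):
    im=snapshot(n); cv2.imwrite(f"pics/{n}0.png",im)
    c=camera_info(n); print(n,{k:np.round(v,4).tolist() for k,v in c.items()})
a=cv2.imread("pics/scene0.png");b=cv2.imread("pics/top0.png")
c=camera_info("wrist"); print({k:np.round(v,4).tolist() for k,v in c.items()})
print(arm.read_tool_pos(),arm.read_eef_rot(),arm.read_time())
E
```

```text
pics
scene {'fx': 450.163, 'fy': 450.163, 'cx': 258.1949, 'cy': 197.0845, 'R': [[0.0867, 0.996, -0.0214], [0.6027, -0.0696, -0.7949], [-0.7932, 0.056, -0.6064]], 't': [-0.0159, -0.2744, 1.5953]}
top {'fx': 454.5009, 'fy': 454.5009, 'cx': 250.187, 'cy': 183.9811, 'R': [[-0.0224, -0.9997, 0.0124], [-0.9843, 0.0199, -0.1756], [0.1753, -0.0161, -0.9844]], 't': [-0.0261, 0.5908, 1.0364]}
{'fx': 339.5282, 'fy': 339.5282, 'cx': 252.8401, 'cy': 191.8776, 'T_tool_cam': [[-0.0014, -0.9509, -0.3094, 0.0804], [1.0, -0.0015, 0.0, -0.0003], [-0.0005, -0.3094, 0.9509, -0.0703], [0.0, 0.0, 0.0, 1.0]]}
[ 0.15991753 -0.62947816  0.30282088] [ 9.92268660e-01  1.24102721e-01 -1.78103570e-04 -1.17906900e-03] 0.1
```

View pics/scene0.png

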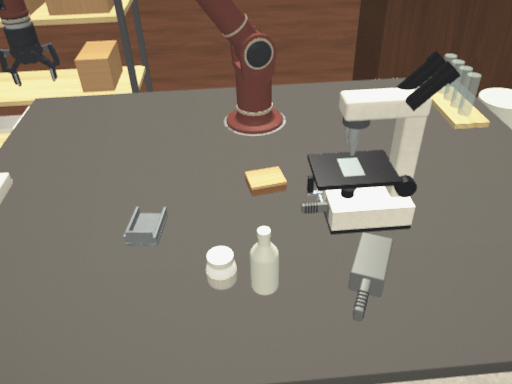

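View pics/top0.png

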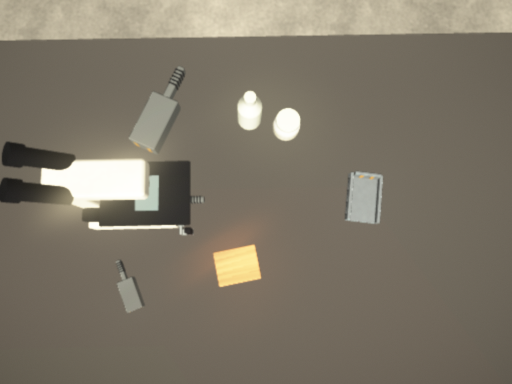

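Both views: the pack candidates are the large loose pack (scene 370,265 / top 155,122), the small one (top 130,295), and the one in the bay, with only its handle visible (scene 315,207 / top 197,200). The bay pack is the middle-sized one, so that is the target. The dock is at top (365,198) and the keeper post at top (187,231). I'll check these in close crops.

```bash
python3 - <<'E'
import cv2,numpy as np
a=cv2.imread("pics/scene0.png");b=cv2.imread("pics/top0.png")
def crop(im,x,y,w,h,s): return cv2.resize(im[y:y+h,x:x+w],None,fx=s,fy=s,interpolation=cv2.INTER_CUBIC)
g=lambda im: np.uint8(255*(im/255.)**.55)
o=np.zeros((600,800,3),np.uint8)
o[:300,:400]=crop(g(b),125,155,100,75+0,4)       # top microscope 125..225,155..230
o[:300,400:]=crop(g(b),330,160,100,75,4)     # top dock
o[300:,:400]=crop(g(a),295,150,100,75,4) # scene microscope
o[300:,400:]=crop(g(a),105,190,100,75,4) # scene dock
cv2.imwrite("pics/crop1.png",o)
E
```

```text
(no output)
```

View pics/crop1.png

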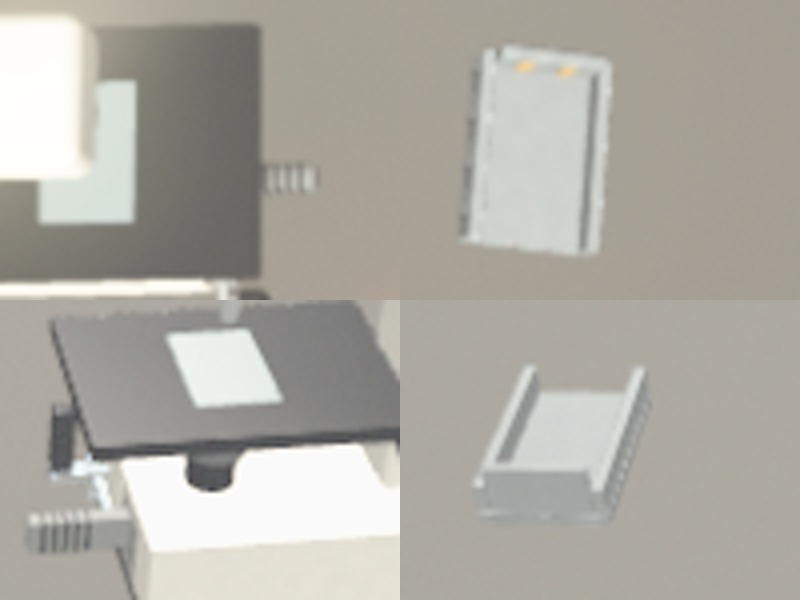

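The crop confirms the choice. The ribbed handle comes out of the microscope's opening under the stage, at scene (304,207) and top (198,200), and the keeper post is at scene (310,185). The dock's contacts face away from the robot and its open end faces the robot. Next I cast rays.

```bash
cat > h.py <<'E'
import numpy as np, cv2
from station import arm, snapshot, camera_info
from scipy.spatial.transform import Rotation as Rot
def ray(n,u,v,z):
    c=camera_info(n);R=np.array(c["R"]);t=np.array(c["t"])
    o=-R.T@t;d=R.T@np.array([(u-c["cx"])/c["fx"],(v-c["cy"])/c["fy"],1]);return o+d*(z-o[2])/d[2]
def wcast(u,v,z,p,q):
    c=camera_info("wrist");T=np.array(c["T_tool_cam"]);W=Rot.from_quat(q).as_matrix()
    o=p+W@T[:3,3];d=W@T[:3,:3]@np.array([(u-c["cx"])/c["fx"],(v-c["cy"])/c["fy"],1]);return o+d*(z-o[2])/d[2]
def proj(n,X):
    c=camera_info(n);x=np.array(c["R"])@X+np.array(c["t"]);return [c["fx"]*x[0]/x[2]+c["cx"],c["fy"]*x[1]/x[2]+c["cy"]]
E
python3 - <<'E'
from h import *
np.set_printoptions(precision=4,suppress=True)
T=lambda x,y,z:ray("top",125+x/4,155+y/4,z)
D=lambda x,y,z:ray("top",330+(x-400)/4,160+y/4,z)
S=lambda x,y,z:ray("scene",295+x/4,150+(y-300)/4,z)
E=lambda x,y,z:ray("scene",105+(x-400)/4,190+(y-300)/4,z)
print("stage top",T(261,23,.152),T(261,278,.152))
print("stage scene",S(52,319,.152),S(94,447,.152))
print("handle end top view",T(318,164,.048),T(318,192,.048))
print("handle end scene",S(28,513,.048))
print("post scene",S(50,404,.078),S(74,404,.078))
print("dock top: endwall outer",D(503,45,.044),D(611,60,.044),"open end wall tops L,R",D(468,240,.03),D(600,253,.03))
print("floor corners",D(490,243,.008),D(582,250,.008),D(495,72,.008),D(585,78,.008))
print("scene open ends",E(527,368,.03),E(648,368,.03),"end wall",E(477,473,.044),E(605,473,.044),"base",E(478,521,.0),E(609,524,.0))
b=cv2.imread("pics/top0.png")
for n,(x,y,z) in dict(bottle=(250,97,.16),pot=(288,119,.075),box=(237,266,.032),small=(130,295,.02)).items(): print(n,ray("top",x,y,z))
E
```

```text
stage top [0.6266 0.093  0.152 ] [0.4871 0.0929 0.152 ]
stage scene [0.493  0.1004 0.152 ] [0.6289 0.1003 0.152 ]
handle end top view [0.5639 0.0711 0.048 ] [0.547  0.0712 0.048 ]
handle end scene [0.5535 0.0793 0.048 ]
post scene [0.4791 0.105  0.078 ] [0.4809 0.1205 0.078 ]
dock top: endwall outer [ 0.6179 -0.2964  0.044 ] [ 0.6073 -0.3617  0.044 ] open end wall tops L,R [ 0.5009 -0.2711  0.03  ] [ 0.4913 -0.3506  0.03  ]
floor corners [ 0.5008 -0.2897  0.008 ] [ 0.4953 -0.3463  0.008 ] [ 0.608  -0.2995  0.008 ] [ 0.603  -0.3558  0.008 ]
scene open ends [ 0.4979 -0.3418  0.03  ] [ 0.5069 -0.2636  0.03  ] end wall [ 0.614  -0.3538  0.044 ] [ 0.6224 -0.2782  0.044 ] base [ 0.6075 -0.3629  0.    ] [ 0.6189 -0.283   0.    ]
bottle [ 0.768  -0.0409  0.16  ]
pot [ 0.7432 -0.133   0.075 ]
box [ 0.3974 -0.0034  0.032 ]
small [0.3358 0.25   0.02  ]
```

Top and scene disagree by about 7 mm in y, so the wrist camera will settle it. First I check IK for the planned poses.

```bash
cat >> h.py <<'E'
def quat(yaw,tilt,flip=False):
    """tool pointing down & inward along direction yaw (world deg), leaning back by tilt deg; tool y horizontal"""
    a,t=np.radians([yaw,tilt]);h=np.array([np.cos(a),np.sin(a),0]);k=np.array([0,0,1.])
    z=h*np.sin(t)-k*np.cos(t);x=h*np.cos(t)+k*np.sin(t)
    if flip:x=-x
    return Rot.from_matrix(np.c_[x,np.cross(z,x),z]).as_quat()
def tcp(g,q,d=.054): return np.array(g)-d*Rot.from_quat(q).as_matrix()[:,2]
E
python3 - <<'E'
from h import *
np.set_printoptions(precision=2,suppress=True)
for tilt in (30,40,50):
  for fl in (0,1):
    q=quat(90,tilt,fl);r=[]
    for n,g in dict(post=(.484,.112,.06),postback=(.484,.03,.12),postopen=(.445,.112,.06),handle=(.557,.10,.036),out=(.557,-.03,.04),up=(.557,-.03,.12)).items():
        s=arm.ik(tcp(g,q),q);r.append((n,s is not None)); 
        if n in("handle",) and s is not None: print(n,np.array(s))
    q=quat(-6.3,tilt,fl)
    for n,g in dict(dock=(.466,-.305,.032),dockup=(.466,-.305,.12),mid=(.50,-.2,.12)).items():
        s=arm.ik(tcp(g,q),q);r.append((n,s is not None))
        if n=="dock" and s is not None: print(n,np.array(s))
    print(tilt,fl,[n for n,k in r if not k])
q=quat(90,0);print(arm.ik((.5,-.31,.3),q))
E
```

```text
handle [ 0.39  0.91 -0.57  1.88 -0.18  0.45  0.18]
dock [ 1.06  0.85 -0.58  2.22  2.74  0.31  2.62]
30 0 []
handle [ 0.03  0.83  0.01  1.89 -0.95  0.68 -2.27]
dock [ 1.36  1.12 -1.15  2.22  2.02  0.7   0.33]
30 1 []
handle [ 0.52  1.   -0.67  1.86 -0.32  0.49  0.38]
dock [ 1.24  0.98 -0.77  2.31  2.88  0.56  2.64]
40 0 []
handle [ 0.11  0.89 -0.    1.88 -1.07  0.81 -2.1 ]
dock [ 1.42  1.2  -1.15  2.31  2.41  0.74  0.09]
40 1 []
handle [ 0.61  1.09 -0.73  1.84 -0.43  0.55  0.55]
dock [ 1.4   1.19 -0.96  2.37  2.95  0.77  2.81]
50 0 ['mid']
handle [ 0.17  0.96  0.    1.86 -1.15  0.97 -1.97]
dock [ 1.48  1.32 -1.15  2.37  2.73  0.83 -0.04]
50 1 ['mid']
[ 0.75  0.55 -0.38  1.61  0.23  1.03  0.31]
```

```bash
python3 - <<'E'
from h import *
q=quat(90,0); arm.movep((.5,-.31,.3),q); print(arm.read_time())
p,r=arm.read_tool_pos(),arm.read_eef_rot(); a=snapshot("wrist"); np.savez("v1.npz",p=p,r=r); cv2.imwrite("pics/w1.png",a)
q=quat(90,40); g=(.52,.00,.12); arm.movep(tcp(g,q),q); print(arm.read_time())
p,r=arm.read_tool_pos(),arm.read_eef_rot(); b=snapshot("wrist"); np.savez("v2.npz",p=p,r=r); cv2.imwrite("pics/w2.png",b)
g=lambda im: np.uint8(255*(im/255.)**.6)
cv2.imwrite("pics/w12.png",cv2.resize(g(np.vstack([a,b])),None,fx=.78,fy=.78,interpolation=cv2.INTER_AREA))
E
```

```text
1.8083
3.125
```

View pics/w12.png

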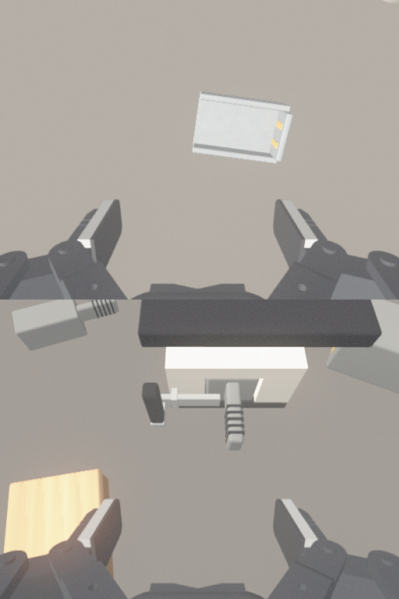

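The wrist shows the dock at about (308,162) in w1. In w2 the keeper post is at about (197,132) and the handle at about (300,145), both clear under the stage edge. I'll zoom in for exact pixels.

```bash
python3 - <<'E'
import cv2,numpy as np
g=lambda im: np.uint8(255*(im/255.)**.7)
a,b=cv2.imread("pics/w1.png"),cv2.imread("pics/w2.png")
A=cv2.resize(g(a[105:225,235:395]),None,fx=2.5*2,fy=5,interpolation=cv2.INTER_CUBIC)
o=np.zeros((600,800,3),np.uint8)
o=A[:600,:800]; cv2.imwrite("pics/c1.png",o)
B=cv2.resize(g(b[25:205,170:410]),None,fx=10/3,fy=10/3,interpolation=cv2.INTER_CUBIC); cv2.imwrite("pics/c2.png",B[:600,:800])
E
```

```text
(no output)
```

View pics/c1.png

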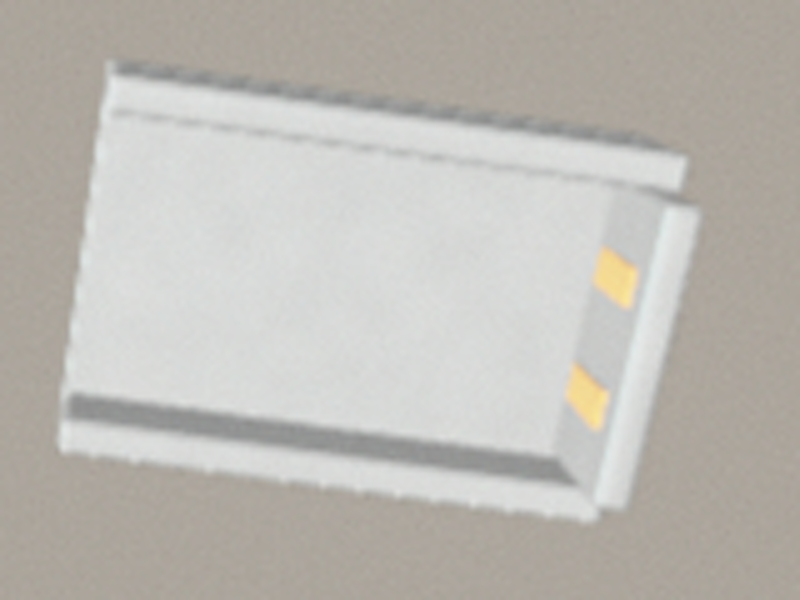

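View pics/c2.png

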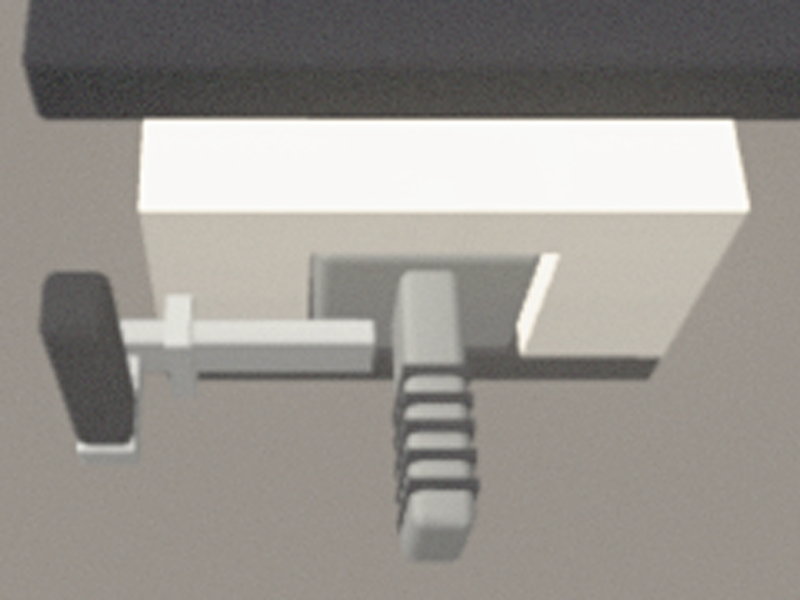

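w1 zoom: the dock floor corners are at crop (70,395) and (558,455), and the end wall's top runs from (665,205) to (600,500). w2 zoom: the foot's top front edge runs from (140,212) to (749,212). The post top is at (77,272..330), and the handle end is at about (442,520) on its midline.

```bash
python3 - <<'E'
from h import *
np.set_printoptions(precision=4,suppress=True)
v1,v2=np.load("v1.npz"),np.load("v2.npz")
D=lambda x,y,z:wcast(235+x/5-.4,105+y/5-.4,z,v1["p"],v1["r"])
M=lambda x,y,z:wcast(170+x*.3-.35,25+y*.3-.35,z,v2["p"],v2["r"])
print("floor lower",D(70,395,.008),D(558,455,.008))
print("upper wall outer",D(112,78,.03),D(688,157,.03),"inner",D(108,112,.03))
print("lower wall outer",D(62,450,.03),D(595,518,.03))
print("endwall inner",D(665,205,.044),D(600,500,.044),"outer",D(698,208,.044),D(626,508,.044))
print("foot",M(140,212,.07),M(749,212,.07))
print("stage low edge",M(40,118,.14))
print("handle mid",M(428,272,.048),M(433,372,.048),M(443,520,.048))
print("post",M(77,272,.078),M(77,300,.078),M(82,330,.078), "sides",M(42,300,.078),M(110,290,.078))
print("keeper end",M(374,322,.034))
E
```

```text
floor lower [ 0.495  -0.3408  0.008 ] [ 0.6047 -0.3554  0.008 ]
upper wall outer [ 0.5041 -0.2691  0.03  ] [ 0.6192 -0.2851  0.03  ] inner [ 0.5033 -0.2757  0.03  ]
lower wall outer [ 0.4935 -0.3463  0.03  ] [ 0.6074 -0.3622  0.03  ]
endwall inner [ 0.6108 -0.2921  0.044 ] [ 0.6036 -0.3529  0.044 ] outer [ 0.6172 -0.2928  0.044 ] [ 0.6091 -0.3546  0.044 ]
foot [0.493  0.1389 0.07  ] [0.623  0.1388 0.07  ]
stage low edge [0.4881 0.0992 0.14  ]
handle mid [0.5572 0.1395 0.048 ] [0.557  0.1128 0.048 ] [0.5571 0.0768 0.048 ]
post [0.4822 0.1178 0.078 ] [0.4826 0.1112 0.078 ] [0.484  0.1043 0.078 ] sides [0.4757 0.1112 0.078 ] [0.489  0.1135 0.078 ]
keeper end [0.5457 0.1352 0.034 ]
```

Microscope origin is (0.558, 0.1388) with yaw 90°. Dock origin is (0.553, -0.3151) with yaw -7.7°. I'll open the keeper now.

```bash
python3 - <<'E'
from h import *
np.set_printoptions(precision=4,suppress=True)
q=quat(90,42); g=np.array([.4825,.111,.064])
arm.move_gripper(.5,effort=40)
arm.movep(tcp(g,q,.054+.08),q)
arm.line_to(tcp(g,q),.08); print(arm.read_time(),arm.read_ft_force())
arm.move_gripper(0.0,effort=30); print(arm.read_opening(),arm.read_finger_force(),arm.read_ft_force())
g2=g.copy(); g2[0]=.4475
arm.line_to(tcp(g2,q),.04); print(arm.read_time(),arm.read_ft_force(),arm.read_tool_pos()-tcp(g2,q))
arm.move_gripper(.5)
b=arm.read_tool_pos(); arm.line_to(tcp(g2,q,.054+.1),.15)
g=np.array([.52,.0,.12]);q=quat(90,40);arm.movep(tcp(g,q),q)
p,r=arm.read_tool_pos(),arm.read_eef_rot(); im=snapshot("wrist"); np.savez("v3.npz",p=p,r=r); cv2.imwrite("pics/w3.png",im)
B=cv2.resize(im[25:205,130:370],None,fx=10/3,fy=10/3,interpolation=cv2.INTER_CUBIC); cv2.imwrite("pics/c3.png",B)
print(arm.read_time(),arm.read_ft_force())
E
```

```text
5.1917 [ 0.1034 -0.1219 -0.6934]
0.154819279136797 32.55375802516937 [-2.7663 -3.5699  5.107 ]
6.575 [ 0.8324 -3.8254  6.1668] [-0.0005 -0.0003  0.0002]
8.275 [-0.8347  0.9176 -0.4881]
```

View pics/c3.png

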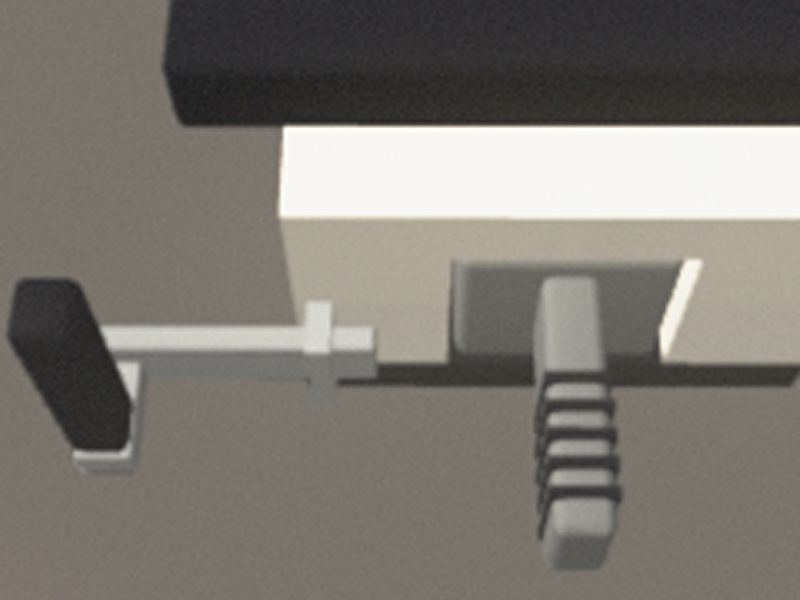

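The keeper bar's end is at crop (375,330), well left of the bay opening (455..690), so it is open. Next I grip the handle and draw the pack out.

```bash
python3 - <<'E'
from h import *
np.set_printoptions(precision=4,suppress=True)
v=np.load("v3.npz"); print("keeper end",wcast(130+375*.3-.35,25+330*.3-.35,.034,v["p"],v["r"]), "handle",wcast(130+573*.3-.35,25+375*.3-.35,.048,v["p"],v["r"]))
q=quat(90,42); g=np.array([.557,.104,.0365])
arm.movep(tcp(g,q,.054+.08),q)
arm.move_gripper(.4,effort=120)
arm.line_to(tcp(g,q),.08); print(arm.read_time(),arm.read_ft_force())
arm.move_gripper(0.0,effort=110); print(arm.read_opening(),arm.read_finger_force(),arm.read_ft_force())
for y in (.09,.06,.0,-.03):
    g[1]=y; arm.line_to(tcp(g,q),.06); print(y,arm.read_ft_force(),arm.read_wrist_torque(),arm.read_opening())
p,r=arm.read_tool_pos(),arm.read_eef_rot(); im=snapshot("wrist"); np.savez("v4.npz",p=p,r=r); s=snapshot("scene")
o=np.vstack([im[:, :],cv2.resize(s[120:270,220:420],(512,384))]); cv2.imwrite("pics/w4.png",cv2.resize(o,None,fx=.78,fy=.78)); print(arm.read_time())
# joint path of carry
gg=np.array([.4658,-.3033,.036]); 
for tilt in (42,38,34,30):
  prev=None; m=0
  for s in np.linspace(0,1,30):
    Q=quat(90-97.7*s,42+(tilt-42)*s); G=np.array([.557,-.03,.13])*(1-s)+np.array([gg[0],gg[1],.13])*s
    j=arm.ik(tcp(G,Q),Q)
    if j is None: print(tilt,"none at",s); continue
    if s in(0,1) or abs(s-.5)<.02: print(tilt,s,np.array(j))
E
```

```text
keeper end [0.512  0.1348 0.034 ] handle [0.5566 0.1139 0.048 ]
10.05 [ 0.5743 -0.1491 -0.0015]
0.14993752210185723 107.11637735366821 [-0.6042 -2.4176  2.7509]
0.09 [-1.637  -2.6923  5.4751] [-0.3235  0.3115  0.3458] 0.1471586775079662
0.06 [-0.8785 -3.8946  5.8711] [-0.0745  0.2833  0.1965] 0.14989226201571088
0.0 [-0.5408  0.0283 -3.8694] [-1.6044 -0.0033  0.0806] 0.14604314417177763
-0.03 [ 0.7375  0.0024 -2.7477] [-1.6078  0.0333 -0.0046] 0.14707138012438165
13.3
42 0.0 [ 0.7454  0.8806 -0.6918  1.7388 -0.2667  0.8465  0.4095]
42 0.48275862068965514 [ 1.1426  0.807  -0.8187  2.0921 -0.6075  0.2626  0.32  ]
42 0.5172413793103449 [ 1.1711  0.809  -0.8394  2.1124 -0.6331  0.215   0.3127]
42 1.0 [ 1.3489  0.8048 -0.9554  2.3093  2.6178  0.4276  2.7803]
38 0.0 [ 0.7454  0.8806 -0.6918  1.7388 -0.2667  0.8465  0.4095]
38 0.48275862068965514 [ 1.1056  0.7785 -0.778   2.0862 -0.5946  0.2763  0.2881]
38 0.5172413793103449 [ 1.1298  0.7766 -0.7925  2.1052 -0.6198  0.2329  0.2778]
38 1.0 [ 1.2256  0.7012 -0.7668  2.2719  2.7433  0.2875  2.5852]
34 0.0 [ 0.7454  0.8806 -0.6918  1.7388 -0.2667  0.8465  0.4095]
34 0.48275862068965514 [ 1.0664  0.7515 -0.7352  2.08   -0.5808  0.2907  0.2557]
34 0.5172413793103449 [ 1.0856  0.7462 -0.743   2.0976 -0.6054  0.2517  0.2424]
34 1.0 [ 1.0895  0.6289 -0.5803  2.2326  2.9632  0.163   2.3106]
30 0.0 [ 0.7454  0.8806 -0.6918  1.7388 -0.2667  0.8465  0.4095]
30 0.48275862068965514 [ 1.025   0.7261 -0.6904  2.0734 -0.5659  0.3057  0.2229]
30 0.5172413793103449 [ 1.0386  0.7179 -0.691   2.0895 -0.5897  0.2711  0.2065]
30 1.0 [ 1.3757  0.8458 -1.1464  2.1807  1.6791  0.5197 -2.6408]
```

View pics/w4.png

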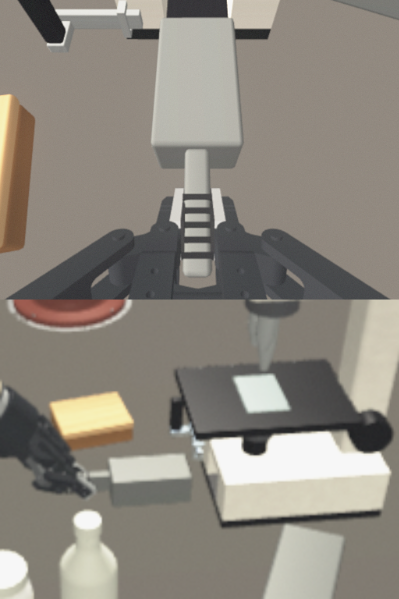

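The pack is out and held firmly, with its body centred under the gripper at about (197,90) in the wrist view. Next I back off, lift, turn through the wrist flip in two parts, and stop above the dock.

```bash
python3 - <<'E'
from h import *
np.set_printoptions(precision=3,suppress=True)
q=quat(90,42)
arm.line_to(tcp((.557,-.06,.038),q),.1); arm.line_to(tcp((.557,-.07,.15),q),.1)
a=np.array([.557,-.07,.15]); e=np.array([.4635,-.3033,.13])
s=.55; Q=quat(90-97.7*s,37); arm.line_to(tcp(a+(e-a)*s+[0,0,.02],Q),.1,ori=Q)
print(arm.read_time(),arm.read_joint_positions())
Q=quat(-7.7,34); arm.movep(tcp(e,Q),Q); print(arm.read_time(),arm.read_joint_positions())
Q=quat(-7.7,42); arm.line_to(tcp(e,Q),.05,ori=Q); print(arm.read_time(),arm.read_joint_positions(),arm.read_opening(),arm.read_ft_force())
p,r=arm.read_tool_pos(),arm.read_eef_rot(); im=snapshot("wrist"); np.savez("v5.npz",p=p,r=r);cv2.imwrite("pics/w5raw.png",im); s=snapshot("scene")
o=np.vstack([im,cv2.resize(s[150:300,60:260],(512,384))]); cv2.imwrite("pics/w5.png",cv2.resize(o,None,fx=.78,fy=.78))
E
```

```text
16.5417 [ 1.087  0.664 -0.674  2.065 -0.643  0.345  0.228]
19.575 [ 1.093  0.628 -0.58   2.237  2.977  0.164  2.299]
19.8917 [ 1.221  0.71  -0.717  2.317  3.062  0.374  2.298] 0.14984305323196564 [ 0.097  0.402 -3.77 ]
```

View pics/w5.png

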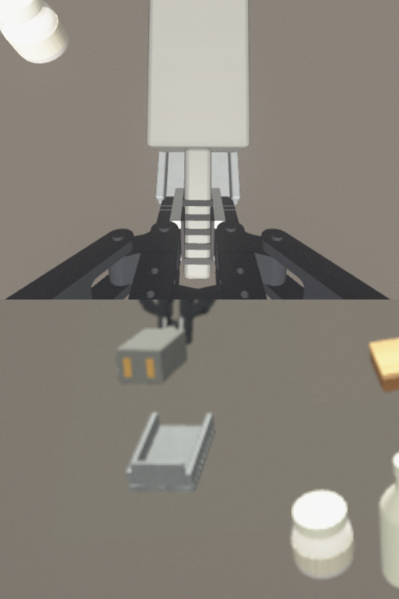

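The scene shows the pack over the dock with its contacts facing the end wall. In the wrist view the body edges, (148..248) at the bottom and (152..248) at the top, hardly converge, unlike in w4, so the pack has pitched nose-up in the grip. I'll measure by how much.

```bash
python3 - <<'E'
from h import *
from scipy.optimize import least_squares
np.set_printoptions(precision=4,suppress=True)
im=cv2.imread("pics/w5raw.png").astype(int); g=cv2.GaussianBlur(im.astype(np.float32).mean(2),(5,5),1)
gx=cv2.Sobel(g,cv2.CV_32F,1,0)
rows=range(10,180,20); E=[]
for r in rows:
    l=175+np.argmax(np.abs(gx[r,175:225])); R=290+np.argmax(np.abs(gx[r,290:345])); E.append((r,l,R)); 
print(E)
col=g[150:215,[205,215,290,300]]; gy=np.abs(np.diff(col,axis=0)); print("front rows",150+gy.argmax(0),gy.max(0))
E=np.array(E,float)
c=camera_info("wrist"); T=np.array(c["T_tool_cam"])
# body side-edge convergence -> camera-frame pitch of the top plane: width w(v)=52mm*f/Z
w=E[:,2]-E[:,1]; v=(E[:,0]-c["cy"])/c["fy"]
A=np.polyfit(v,w/c["fx"]/.052,1)  # 1/Z = a v + b : plane Z(1)= ... n.y*v+n.z
# plane a*Y+b*Z=1 ; direction in plane (Y,Z)~(-b,a)
d=np.array([0,-A[1],A[0]]);d/=np.linalg.norm(d); v5=np.load("v5.npz")
dw=Rot.from_quat(v5["r"]).as_matrix()@T[:3,:3]@d; print("pack x dir world",dw,"pitch up deg",np.degrees(np.arcsin(dw[2])),"yaw",np.degrees(np.arctan2(dw[1],dw[0])))
E
```

```text
[(10, np.int64(192), np.int64(317)), (30, np.int64(191), np.int64(317)), (50, np.int64(191), np.int64(317)), (70, np.int64(191), np.int64(318)), (90, np.int64(190), np.int64(318)), (110, np.int64(190), np.int64(318)), (130, np.int64(189), np.int64(318)), (150, np.int64(189), np.int64(318)), (170, np.int64(189), np.int64(319))]
front rows [193 187 194 195] [15.3722 15.6893 15.8441 18.7894]
pack x dir world [ 0.9349 -0.1304  0.3301] pitch up deg 19.275609977246482 yaw -7.9404812285122315
```

```bash
python3 - <<'E'
from h import *
np.set_printoptions(precision=2,suppress=True)
print(arm.read_joint_positions())
for z in (.13,.08,.05,.035):
  for t in (38,34,30,26,22.7):
    Q=quat(-7.7,t); j=arm.ik(tcp((.4635,-.3033,z),Q),Q); print(z,t,None if j is None else np.array(j))
E
```

```text
[ 1.22  0.71 -0.72  2.31  3.06  0.38  2.3 ]
0.13 38 [ 1.16  0.67 -0.66  2.28  3.01  0.27  2.3 ]
0.13 34 [ 1.1   0.63 -0.58  2.24  2.96  0.16  2.31]
0.13 30 [ 1.01  0.6  -0.49  2.19  2.92  0.06  2.32]
0.13 26 [ 0.92  0.57 -0.39  2.15 -0.06  0.05 -1.02]
0.13 22.7 [ 0.78  0.55 -0.2   2.12 -0.54  0.15 -0.56]
0.08 38 [ 1.13  0.78 -0.62  2.3   3.03  0.41  2.33]
0.08 34 [ 1.07  0.74 -0.56  2.27  2.98  0.3   2.34]
0.08 30 [ 1.    0.71 -0.49  2.22  2.93  0.19  2.35]
0.08 26 [ 0.92  0.68 -0.39  2.18  2.88  0.09  2.36]
0.08 22.7 [ 0.89  0.67 -0.38  2.15  1.47  0.05 -2.53]
0.05 38 [ 1.12  0.86 -0.6   2.31  3.05  0.48  2.35]
0.05 34 [ 1.06  0.81 -0.55  2.27  3.    0.38  2.35]
0.05 30 [ 1.    0.78 -0.48  2.24  2.94  0.27  2.36]
0.05 26 [ 0.92  0.75 -0.4   2.19  2.89  0.16  2.37]
0.05 22.7 [ 0.85  0.73 -0.32  2.16  2.85  0.07  2.38]
0.035 38 [ 1.11  0.89 -0.59  2.31  3.06  0.52  2.35]
0.035 34 [ 1.06  0.85 -0.54  2.28  3.01  0.41  2.36]
0.035 30 [ 1.    0.81 -0.48  2.24  2.95  0.31  2.36]
0.035 26 [ 0.92  0.78 -0.4   2.2   2.89  0.2   2.38]
0.035 22.7 [ 0.86  0.76 -0.33  2.16  2.85  0.11  2.39]
```

```bash
cat >> h.py <<'E'
def pitch(name):
    p,r=arm.read_tool_pos(),arm.read_eef_rot(); im=snapshot("wrist"); cv2.imwrite(name,im)
    g=cv2.GaussianBlur(im.astype(np.float32).mean(2),(5,5),1); gx=np.abs(cv2.Sobel(g,cv2.CV_32F,1,0))
    E=np.array([(k,175+np.argmax(gx[k,175:225]),290+np.argmax(gx[k,290:345])) for k in range(10,180,10)],float)
    c=camera_info("wrist");T=np.array(c["T_tool_cam"]);A=np.polyfit((E[:,0]-c["cy"])/c["fy"],(E[:,2]-E[:,1])/c["fx"]/.052,1)
    d=np.array([0,-A[1],A[0]]);d/=np.linalg.norm(d);dw=Rot.from_quat(r).as_matrix()@T[:3,:3]@d
    return np.degrees([np.arcsin(dw[2]),np.arctan2(dw[1],dw[0])])
E
python3 - <<'E'
from h import *
np.set_printoptions(precision=3,suppress=True)
e=np.array([.4635,-.3030,.08])
for z,t in ((.085,32),(.065,25),(.058,22.7)):
    e[2]=z;Q=quat(-7.7,t); arm.line_to(tcp(e,Q),.04,ori=Q); print(z,t,arm.read_ft_force(),arm.read_opening(),arm.read_time())
print(pitch("pics/w6.png"),arm.read_wrist_torque())
E
```

```text
0.085 32 [-0.319  0.894 -4.654] 0.14630055174664386 21.1417
0.065 25 [ 0.881 -0.394 -4.371] 0.140930233375459 21.7333
0.058 22.7 [ 0.085 -0.833 -3.998] 0.1483782758577212 22.0417
[ 2.644 -7.772] [0.125 1.102 0.   ]
```

```bash
python3 - <<'E'
from h import *
np.set_printoptions(precision=3,suppress=True)
e=np.array([.4635,-.3030,.058]);Q=quat(-7.7,20.7)
arm.line_to(tcp(e,Q),.03,ori=Q); arm.pause(.2)
print("pitch",pitch("pics/w7.png"),arm.read_ft_force(),arm.read_wrist_torque(),np.array(arm.read_joint_positions()))
f0=arm.read_ft_force()[2]
for z in np.r_[.05,.046,np.arange(.044,.028,-.001)]:
    e[2]=z; arm.line_to(tcp(e,Q),.03); arm.pause(.1); f=arm.read_ft_force(); print(round(z,4),f,arm.read_wrist_torque())
    if f[2]-f0>2.5: break
print("pitch",pitch("pics/w8.png"),arm.read_time())
E
```

```text
Traceback (most recent call last):
station.MotionError: the arm cannot follow that straight line within its joint ranges
```

```bash
python3 - <<'E'
from h import *
np.set_printoptions(precision=3,suppress=True)
e=np.array([.4635,-.3030,.048]);Q=quat(-7.7,22.7)
arm.line_to(tcp(e,Q),.03)
try: Q2=quat(-7.7,21);arm.line_to(tcp(e,Q2),.03,ori=Q2);Q=Q2
except arm.MotionError: print("no 21")
arm.pause(.2); print("pitch",pitch("pics/w7.png"),arm.read_ft_force(),arm.read_wrist_torque())
f0=arm.read_ft_force()[2]
for z in np.r_[.046,np.arange(.044,.028,-.001)]:
    e[2]=z; arm.line_to(tcp(e,Q),.03); arm.pause(.1); f=arm.read_ft_force(); print(round(z,4),f,arm.read_wrist_torque())
    if f[2]-f0>2.5: break
print("pitch",pitch("pics/w8.png"),arm.read_time())
E
```

```text
pitch [12.415 -7.785] [-0.465 -0.05  -3.897] [ 0.134  1.021 -0.026]
0.046 [ 0.093 -0.127 -4.568] [0.128 1.04  0.017]
0.044 [-0.206  0.375 -4.003] [ 0.152  1.051 -0.009]
0.043 [ 0.248  0.123 -4.667] [ 0.112  1.074 -0.038]
0.042 [-0.196 -1.135 -3.649] [0.157 1.012 0.003]
0.041 [ 0.642 -0.331 -4.817] [0.155 1.055 0.039]
0.04 [ 0.375  0.069 -4.048] [0.136 1.041 0.033]
0.039 [-0.234  0.581 -3.785] [ 0.166  1.04  -0.004]
0.038 [-0.068 -0.759 -3.604] [0.129 1.035 0.012]
0.037 [ 1.332  0.927 -3.308] [ 0.142  1.056 -0.015]
0.036 [-0.05  -0.616 -4.182] [ 0.115  1.02  -0.013]
0.035 [ 1.11   0.278 -3.052] [ 0.191  0.843 -0.015]
0.034 [-2.473  1.269  0.211] [0.212 0.483 0.103]
pitch [ 0.418 -7.779] 27.325
```

Contact is soft at z = 0.0345 and the pack reads level to within 0.5°. Now I push it in until it meets the end wall.

```bash
python3 - <<'E'
from h import *
np.set_printoptions(precision=3,suppress=True)
u=np.array([np.cos(np.radians(-7.7)),np.sin(np.radians(-7.7)),0])
arm.move_gripper(0.0,effort=40); arm.pause(.2); print("eased",arm.read_ft_force(),arm.read_wrist_torque())
p=np.array(arm.read_tool_pos())
for k in range(1,10):
    arm.line_to(p+u*.001*k,.02); arm.pause(.08); f=arm.read_ft_force(); print(k,f@u,f[2])
    if f@u<-7: break
arm.line_to(p+u*.001*(k-1),.02)
print(pitch("pics/w9.png"),arm.read_ft_force(),arm.read_wrist_torque(),arm.read_time())
s=snapshot("scene");t=snapshot("top");w=cv2.imread("pics/w9.png")
o=np.hstack([cv2.resize(w,(400,300)),cv2.resize(s[190:265,95:195],(400,300),interpolation=cv2.INTER_CUBIC)])
o=np.vstack([o,np.hstack([cv2.resize(t[160:235,320:420],(400,300),interpolation=cv2.INTER_CUBIC),cv2.resize(s,(400,300))])])
cv2.imwrite("pics/fin.png",np.uint8(255*(o/255.)**.7))
E
```

```text
eased [-1.57   1.003  0.202] [0.145 0.307 0.138]
1 -0.4912592930309631 0.9709311540775348
2 -1.9907308280876668 1.2737149309566316
3 -2.901079848794657 1.1510180363435727
4 -2.39994400208737 1.99640624645341
5 -2.348110713155234 1.8535977020592904
6 -2.891130509442339 1.1659449930823715
7 -5.561986821848622 3.5589002192150887
8 -8.356868364658878 4.04894498225942
[ 0.023 -7.799] [-5.841  1.89   2.074] [ 0.178  0.594 -0.031] 30.7083
```

View pics/fin.png

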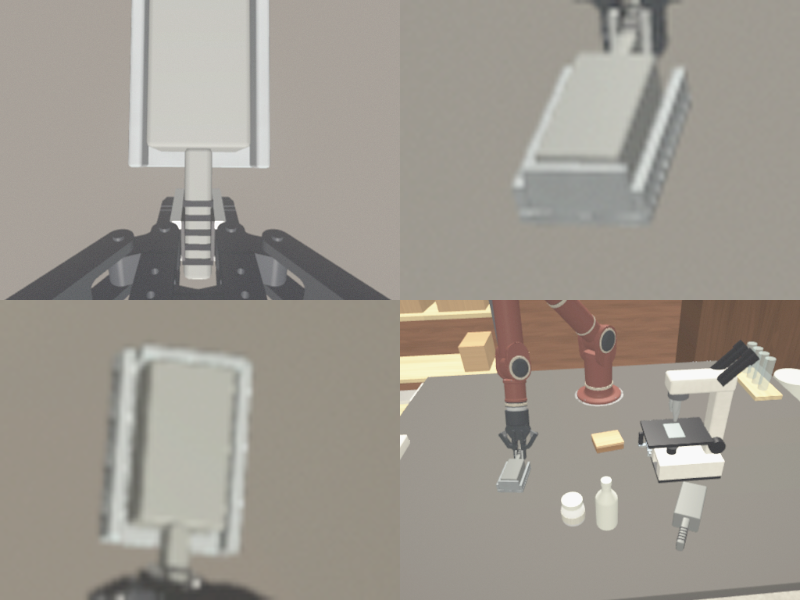

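The pack lies flat between the side walls and against the end wall, with the handle sticking out of the open end and the bystanders in place. I'll ease it 1.5 mm off the wall, release, retreat, verify and hand in.

```bash
python3 - <<'E'
from h import *
from station import ticket
np.set_printoptions(precision=3,suppress=True)
u=np.array([np.cos(np.radians(-7.7)),np.sin(np.radians(-7.7)),0])
p=np.array(arm.read_tool_pos()); arm.line_to(p-u*.0015,.02); arm.pause(.1); print(arm.read_ft_force())
arm.move_gripper(0,effort=20); arm.move_gripper(.45); arm.pause(.2); print(arm.read_ft_force(),arm.read_opening())
p=np.array(arm.read_tool_pos()); z=Rot.from_quat(arm.read_eef_rot()).as_matrix()[:,2]
arm.line_to(p-.03*z,.06); 
try: arm.line_to(p-.1*z,.12)
except arm.MotionError:
    print("alt"); arm.line_to(p-.03*z+[0,0,.05],.1)
t=snapshot("top");s=snapshot("scene")
g=t.astype(int).mean(2)
b=cv2.imread("pics/scene0.png").astype(int); d=np.abs(s.astype(int)-b).max(2)
n,l,st,c=cv2.connectedComponentsWithStats((d>45).astype(np.uint8)); print([x[:5].tolist() for x in st[1:] if x[4]>25])
# pack far/near edges in scene along the dock axis: print predicted pixels for dock x 0..5 pack top corners
for x in (0,.005):
    for a,y in ((.05,-.026),(.05,.026),(-.05,-.026),(-.05,.026)):
        X=np.array([.553,-.3151,.048])+u*(x+a)+np.array([-u[1],u[0],0])*y; print(x,np.round(proj("top",X),1))
cv2.imwrite("pics/topend.png",t); cv2.imwrite("pics/scend.png",s)
print(arm.read_time(),arm.read_tool_pos())
gy=cv2.GaussianBlur(t.astype(np.float32).mean(2),(3,3),0)
print(gy[168:182,365].astype(int),gy[215:235,363].astype(int))
E
```

```text
[ 0.72  -0.691 -0.468]
[0.093 0.478 0.062] 0.447942457615396Traceback (most recent call last):
  File "<stdin>", line 8, in <module>
station.MotionError: the arm cannot follow that straight line within its joint ranges
```

```bash
python3 - <<'E'
from h import *
np.set_printoptions(precision=3,suppress=True)
q=arm.read_eef_rot(); p=np.array(arm.read_tool_pos()); g=p+.054*Rot.from_quat(q).as_matrix()[:,2]
for d,t in ((.0,28),(.03,32),(.08,38)):
    Q=quat(-7.7,t)
    for dz in (0,.01):
        try: arm.line_to(tcp(g+[0,0,dz],Q,.054+d),.06,ori=Q); print(d,t,dz,arm.read_ft_force()); break
        except arm.MotionError: print("no",d,t,dz)
s=snapshot("scene");t=snapshot("top");cv2.imwrite("pics/topend.png",t); cv2.imwrite("pics/scend.png",s)
a=cv2.imread("pics/scene0.png").astype(int); d=np.abs(s.astype(int)-a).max(2)
n,l,st,c=cv2.connectedComponentsWithStats((d>45).astype(np.uint8)); print([x[:5].tolist() for x in st[1:] if x[4]>25])
u=np.array([np.cos(np.radians(-7.7)),np.sin(np.radians(-7.7)),0])
for x in (0,.005): print(x,[np.round(proj("top",np.array([.553,-.3151,.048])+u*(x+k)),1) for k in (.05,-.05)])
gy=t.astype(np.float32).mean(2); print(gy[168:182,365].astype(int),gy[214:234,370].astype(int),gy[214:234,356].astype(int))
print(arm.read_time(),arm.read_tool_pos())
E
```

```text
0.0 28 0 [-0.089 -0.603 -0.17 ]
0.03 32 0 [ 1.081 -0.276 -0.156]
0.08 38 0 [-0.228 -0.514 -1.292]
[[0, 0, 59, 87, 2322], [121, 0, 12, 15, 104], [223, 30, 17, 11, 61], [152, 42, 24, 28, 435], [244, 42, 9, 24, 57], [136, 65, 10, 13, 80], [142, 91, 27, 9, 124], [129, 107, 51, 67, 1624], [305, 170, 12, 24, 164], [155, 192, 4, 11, 28], [317, 197, 6, 9, 30], [130, 199, 28, 30, 210], [323, 199, 6, 11, 27], [134, 212, 27, 23, 152]]
0 [array([367. , 176.9]), array([364.2, 217.9])]
0.005 [array([367.1, 174.9]), array([364.3, 215.8])]
[111 111 111 110 145 179 192 168 143 154 156 156 156 156] [158 159 162 154 150 167 179 179 174 144 116 111 112 111 111 110 111 111
 111 111] [169 161 143 160 178 180 182 158 120 112 111 112 111 111 112 111 111 111
 111 111]
34.025 [ 0.387 -0.293  0.139]
```

```bash
python3 -c "
from station import arm,ticket
print(ticket.finish_job())"
```

```text
the job is handed in; nothing more can be done
None
```

I handed the job in at about 34 s. The keeper is open about 34 mm and the pack lies flat in the dock, about 1.5 mm off the end wall, handle out of the open end; it turned about 19° nose-up in the grip on the way and was levelled before it touched down. The bystanders show no change in the scene image.

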